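# Pick the turning blank from the offcut crate and lay it in the marking cradle

## Task

Pick the long, thick square turning blank out of the crate of mixed wood offcuts. Lower it lengthwise into the two notches of the small wooden marking cradle and let go of it only once it is down in them (do not drop it in), so that it lies flat in both notches, sticking out about equally at the two ends.

Things in the scene. Friction and masses are not known exactly. Their poses are not given: they have to be found in the camera images.
- blank_center (a point): Centre of the target, a plain wood bar 130 mm long, 40 x 40 mm in section, about 0.14 kg, lying on the crate's floor (this point 20 mm above it). x along its length, z up. The only long and thick piece; the others are a 66 mm square block, a 12 mm thick board, an 18 mm stick, and two flat-lying discs up to 36 mm high. At least 25 mm is free beside its middle for each finger.
- crate: Open shallow wooden crate that holds the offcuts, fixed: 312 mm along x, 322 mm along y (about 10 mm more over its battens), rim 54 mm above the table, walls and floor 6 mm thick. Origin at the centre of its underside, on the table; z up. The pieces lie in it in any order, in two columns of three, the long ones within 12 degrees of its x axis.
- cradle_seat (a point): Middle of the marking cradle at the height of its notch floors, 22 mm above the table. x: the direction in which the blank is to lie, through both notches; y across; z up. The blank at rest in it has its centre 20 mm above this point.
- cradle: The fixed cradle, origin under its centre, axes as cradle_seat: a base board 125 (x) x 100 (y) x 10 mm with two notched dark wood blocks, each 14 mm thick, centred 42 mm either side of the middle along x (70 mm free between them for the fingers). Notches are open above, 64 mm wide, floor 22 mm and cheek tops 38 mm above the table.
Things that resemble listed ones, but are neither listed nor needed, are in the scene too. There is more than one size of the cradle; the job needs the middle-sized.

How it is judged:
By the outcome, as a careful person would: the job done as asked, in the order asked, and still so for the second after the job is handed in, with the robot touching nothing.
It also fails if it takes over 40 s, if anything falls off the work surface, if the arm or the gripper's body presses on something with over 40 N, if the wrist force passes 120 N, or if a joint passes its speed limit or range.

## Robot

A 6-joint arm with a two-finger parallel gripper is mounted at the origin on the work surface. World frame = base frame: x ahead of the robot, y to its left, z up, the work surface at z = 0. Lengths are in m, angles in degrees, forces in N, time in s.
With the tool pointing down it reaches from about 0.275 to 0.85 m from the base axis. Payload 5.2 kg.
Tool frame: the origin (TCP) lies on the centre line of the jaws, within the pads' length; the fingertips stand 8 mm ahead of it and the grasp point (between the pads) lies 11 mm behind it (ctrl.finger_overhang is the distance from the TCP to the fingertips, in m); z points along the fingers, y is the line along which they close (so a half turn about z gives the same grasp; the last joint's range is limited). The gripper opens to 85 mm and grips with 20 to 120 N. Pads are 22 mm wide; open, the fingers measure 114 mm over their backs; the gripper's body (76 mm by 85 mm) begins 54 mm behind the grasp point. The pads swing forward as they close: fully open they stand 13 mm farther back than shut.
Start: joints at [-85.13, 14.817, 87.949, -0, 77.235, -11.62], TCP at [0.156, -0.527, 0.239] pointing down, gripper open.
Joint ranges: [-179.93, 179.93], [-52.35, 119.4], [10.71, 147.94], [-69.91, 249.91], [12.55, 155.21], [-178.61, 178.61]. Speed limits (degrees/s): [147.25, 147.25, 180, 180, 180, 180].

## Interface

Orientations are given as [roll, pitch, yaw] about the fixed x, y, z axes, in that order (R = Rz(yaw) Ry(pitch) Rx(roll)).
In Python, from cell import ctrl gives the robot as it stands.
- The arm moves only by the tool arm_command, never from a script. Its argument "deltas" is a list of rows, each a list of 5 numbers: the gripper's target within -1 to 1 (fully open at 1, half-way at 0, shut at -1), then the shift along the tool's x, y, z in cm, then the turn about the tool's z in units of 5 degrees (1.0 is 5 degrees). A call has 1 to 5 rows; each row shifts and turns the commanded pose from where the row before left it, along the tool's axes as they then stand; what a row does not reach is not made up. A row lasts 1/12 s, in which the tool goes at most 41.7 mm and 7.16 degrees, less where a joint would pass 70% of its speed; a pose out of reach is approached as far as the arm can. A call is refused whole if a number of a shift passes 4.17 or a number of a turn 1, either way. A call with a gripper value outside its range is refused whole. The fingers move at their own pace and stop on an object; "force" is the grip in N (left out, the last holds). Time passes only in rows, so rows that do not move let the fingers close. It gives the time, the measured TCP pose, the force, the opening and the grip force at its end, in the units of the state.
- ctrl.state(): the state, without advancing time (a new reading comes with each control period).
- ctrl.snapshot(name): name is "scene" or "top" or "wrist"; returns a dict with "pixels" (420x560x3 uint8, blue, green, red), "K" (3x3 intrinsics, pixels), "eye" and "attitude" of the camera in the world; the wrist camera has in their place "tool_from_camera" (4x4, takes a point from camera to tool coordinates, whose origin is the TCP and whose axes are the flange's). Camera axes: x right, y up, looking along -z (the intrinsics and any distortion apply to the point x, -y, -z); pixel columns grow to the right and rows downward; lengths in m; the calibration is good to about 2 mm. A picture is of the moment at which its call begins: read the wrist's pose just before it. There is no depth.
- ctrl.finish_job(): hands the job in; it is judged then, once.
The state is a dict: "time_s": time; "joints": joint angles; "dq": joint speeds; "joint_efforts": joint torques, N m; "tool_pos": TCP position; "ee_rot": TCP orientation; "wrist_force": force on the tool from outside, world axes, zero at the start; "torque": the same for the moment, N m; "grip_width": finger opening in m; "gripper_force": force on a finger pad.
Only numpy, scipy, OpenCV 4.12 (cv2) and the standard library are available. Lean on these libraries where they do the work, as an engineer would, in place of code of your own. Each camera call takes 0.05 s, during which the arm holds its last target. There are 200 camera calls.

## Working session

There is one attempt and no reset: what is moved stays moved. The work goes in short steps, Python scripts to look and compute and a tool call to move; the robot and the scene stay as the last step left them, time stands still between calls to the robot, and variables do not carry over. Pictures are saved under pics/ and viewed, at most 10 in all, crops included, and the job is handed in when it is done.

Besides the shell and the picture viewer there is one more tool, called after "Call:" as name(argument=value, ...), one argument or row to a line, values as JSON. arm_command: Moves the arm, as the interface text tells. Its arguments: {"type":"object","properties":{"deltas":{"type":"array"},"force":{"type":"number"}},"required":["deltas"]}

```bash
mkdir -p pics
cat > h.py <<'E'
import numpy as np, cv2
from cell import ctrl
from scipy.spatial.transform import Rotation as R
def cam(name):
    s=ctrl.state(); d=ctrl.snapshot(name)
    if name=="wrist":
        T=np.eye(4); T[:3,:3]=R.from_euler('xyz',s['ee_rot'],degrees=True).as_matrix(); T[:3,3]=s['tool_pos']
        C=T@np.array(d['tool_from_camera'])
        return d,C[:3,:3],C[:3,3]
    a=np.array(d['attitude'])
    Rm=a if a.shape==(3,3) else (R.from_euler('xyz',a,degrees=True).as_matrix() if a.size==3 else None)
    return d,Rm,np.array(d['eye'])
def onplane(px,d,Rm,e,z):
    p=np.atleast_2d(np.array(px,float)); K=np.array(d['K'])
    v=np.c_[(p-[K[0,2],K[1,2]])/[K[0,0],K[1,1]],np.ones(len(p))]*[1,-1,-1]
    w=v@Rm.T
    return e+w*((z-e[2])/w[:,2])[:,None]
def proj(P,d,Rm,e):
    c=(np.atleast_2d(P)-e)@Rm*[1,-1,-1]; q=c@np.array(d['K']).T
    return q[:,:2]/q[:,2:]
E
python3 - <<'E'
from h import *
im=[]
for n in("scene","top"):
    d=ctrl.snapshot(n); print({k:(v if k!='pixels' else 0) for k,v in d.items()})
    cv2.imwrite(f'pics/{n}1.png',d['pixels'])
print(ctrl.state())
E
```

```text
{'pixels': 0, 'K': array([[498.46533316,   0.        , 280.88308515],
       [  0.        , 498.46533316, 198.78456063],
       [  0.        ,   0.        ,   1.        ]]), 'eye': array([ 1.17132457, -0.57267228,  0.84204451]), 'attitude': array([47.64618747, -1.20457374, 52.94234676])}
{'pixels': 0, 'K': array([[435.99509474,   0.        , 279.60766331],
       [  0.        , 435.99509474, 209.60225848],
       [  0.        ,   0.        ,   1.        ]]), 'eye': array([ 0.38254974, -0.06529328,  1.04153554]), 'attitude': array([  5.46494793,   1.57451197, -88.89800456])}
{'time_s': 0.1, 'joints': array([-8.51324242e+01,  1.48559816e+01,  8.80053049e+01, -2.17550046e-04,
        7.72372795e+01, -1.16203689e+01]), 'dq': array([-0.02874936, -0.11221505, -0.13131768,  0.02335528, -0.0468496 ,
       -0.05317029]), 'joint_efforts': array([ 5.55718707e-04, -4.46972430e+01, -2.91247505e+01, -3.87429654e-04,
        6.33654548e-03,  8.57875136e-06]), 'tool_pos': array([ 0.15606996, -0.52689157,  0.23854592]), 'ee_rot': array([-1.79903412e+02, -1.96460098e-02,  1.64879764e+01]), 'wrist_force': array([ 0.41209993, -0.10172306, -0.09630116]), 'torque': array([-0.04811065, -0.02192902,  0.0398785 ]), 'gripper_force': 0.0, 'grip_width': 0.08545694184143754}
```

View pics/top1.png

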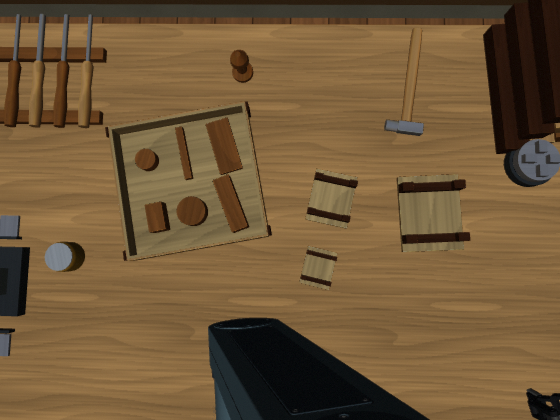

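View pics/scene1.png

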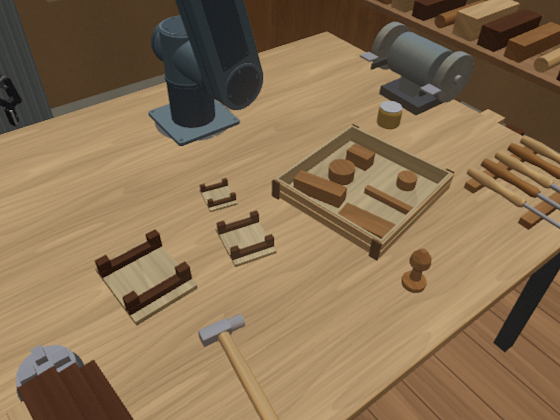

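The top view shows the thick bar at about (230,203), the board at (224,146), and the middle cradle at (332,198) with its dark blocks at (336,179) and (328,214). The scene view confirms the thick bar at (320,188).

Run:
```python
from h import *
d,Rm,e=cam("top"); im=d['pixels']; hsv=cv2.cvtColor(im,cv2.COLOR_BGR2HSV)
print('colors',hsv[203,230],hsv[195,205],hsv[179,336],hsv[197,332],hsv[240,180])
def fit(m,c,z):
    n,l,st,_=cv2.connectedComponentsWithStats(m.astype(np.uint8))
    k=l[c[1],c[0]]; p=np.argwhere(l==k)[:,::-1]
    P=onplane(p,d,Rm,e,z)[:,:2]; r=cv2.minAreaRect((P*1000).astype(np.float32)); print(k,len(p),r, r and cv2.boxPoints(r).round().tolist())
H,S,V=[hsv[...,i].astype(int) for i in range(3)]
fit((S>140)&(V>60)&(H<14),(230,203),.046)
for c in((336,179),(328,214)): fit(V<75,c,.03)
```

```text
colors [ 13 181  93] [ 20 103 124] [ 11 187  41] [ 20 105 146] [ 21 106 125]
392 7 ((488.3434753417969, 83.49919128417969), (8.082476615905762, 7.297530651092529), 73.25602722167969) [[484.0, 81.0], [491.0, 79.0], [493.0, 86.0], [486.0, 88.0]]
38 300 ((551.0950927734375, -165.29055786132812), (100.38648223876953, 18.750099182128906), 78.74309539794922) [[532.0, -213.0], [550.0, -216.0], [570.0, -118.0], [552.0, -114.0]]
54 284 ((469.4173278808594, -148.64688110351562), (100.2796859741211, 16.418485641479492), 78.36454010009766) [[451.0, -196.0], [467.0, -199.0], [488.0, -101.0], [471.0, -98.0]]
```

Run:
```python
from h import *
d,Rm,e=cam("top"); im=d['pixels']; hsv=cv2.cvtColor(im,cv2.COLOR_BGR2HSV)
m=((hsv[...,1]>140)&(hsv[...,0]<18)).astype(np.uint8)
n,l=cv2.connectedComponents(m); k=l[203,230]; p=np.argwhere(l==k)[:,::-1]
P=onplane(p,d,Rm,e,.046)[:,:2]; r=cv2.minAreaRect((P*1000).astype(np.float32)); print(len(p),r)
d,Rm,e=cam("wrist"); print(d['K'],d['tool_from_camera'])
```

```text
1024 ((490.30426025390625, 78.22651672363281), (132.95132446289062, 42.196311950683594), 22.073596954345703)
[[302.64762254   0.         280.67090272]
 [  0.         302.64762254 216.5184624 ]
 [  0.           0.           1.        ]] [[ 4.34432916e-04  9.64606461e-01  2.63693359e-01  6.66167596e-02]
 [ 9.99999879e-01 -4.80344241e-04  1.09636037e-04 -6.21310826e-04]
 [ 2.32419216e-04  2.63693279e-01 -9.64606552e-01 -1.34211452e-01]
 [ 0.00000000e+00  0.00000000e+00  0.00000000e+00  1.00000000e+00]]
```

Call:
arm_command(
  deltas=[
    [1, 1.5, -1.5, 0, 0],
    [1, 2.7, -2.7, 0, 0],
    [1, 2.7, -2.7, 0, 0],
    [1, 2.7, -2.7, 0, 0],
    [1, 2.7, -2.7, 0, 0],
  ],
)

```text
time_s: 0.67
tool_pos: [0.2395, -0.3729, 0.2391]
ee_rot: [-180.0, -0.0, 16.4]
wrist_force: [0.7, 0.6, 1.6]
grip_width: 0.0853
gripper_force: 0.0
```

Call:
arm_command(
  deltas=[
    [1, 2.7, -2.7, 0, 0],
    [1, 2.7, -2.7, 0, 0],
    [1, 2.7, -2.7, 0, 0],
    [1, 2.7, -2.7, 0, 0],
    [1, 2.7, -2.7, 0, 0],
  ],
)

```text
time_s: 1.08
tool_pos: [0.3307, -0.205, 0.2395]
ee_rot: [180.0, -0.0, 16.5]
wrist_force: [0.5, 0.1, 0.8]
grip_width: 0.0855
gripper_force: 0.0
```

Call:
arm_command(
  deltas=[
    [1, 2.7, -2.7, 0, 0],
    [1, 2.7, -2.7, 0, 0],
    [1, 2.7, -2.7, 0, 0],
    [1, 2.7, -2.7, 0, 0],
    [1, 2.7, -2.7, 0, 0],
  ],
)

```text
time_s: 1.5
tool_pos: [0.4219, -0.037, 0.2396]
ee_rot: [180.0, -0.0, 16.5]
wrist_force: [0.8, -0.8, -0.6]
grip_width: 0.0855
gripper_force: 0.0
```

Call:
arm_command(
  deltas=[
    [1, 2.7, -2.7, 0, 0],
    [1, 2.5, -2.5, 0, 0],
    [1, 1.5, -1.5, 0, -0.3],
    [1, 0, 0, 0, -0.8],
    [1, 0, 0, 0, 0],
  ],
)

```text
time_s: 1.92
tool_pos: [0.4669, 0.0457, 0.239]
ee_rot: [-180.0, 0.0, 22.3]
wrist_force: [-0.7, -0.4, -0.4]
grip_width: 0.0858
gripper_force: 0.0
```

```bash
cat > w.py <<'E'
from h import *
import sys
d,Rm,e=cam("wrist"); s=ctrl.state(); im=d['pixels']; print(s['tool_pos'],s['ee_rot'])
cv2.imwrite(f'pics/{sys.argv[1]}.png',im)
hsv=cv2.cvtColor(im,cv2.COLOR_BGR2HSV)
m=((hsv[...,1]>140)&(hsv[...,0]<18)).astype(np.uint8)
n,l,st,ct=cv2.connectedComponentsWithStats(m)
for k in range(1,n):
    if st[k,4]<800: continue
    p=np.argwhere(l==k)[:,::-1]; P=onplane(p,d,Rm,e,.046)[:,:2]
    print(ct[k],cv2.minAreaRect((P*1000).astype(np.float32)),np.median(hsv[l==k],0))
E
python3 w.py w1
```

```text
[0.46651213 0.04486911 0.23904559] [-1.79990010e+02  3.98366349e-02  2.20291204e+01]
```

View pics/w1.png

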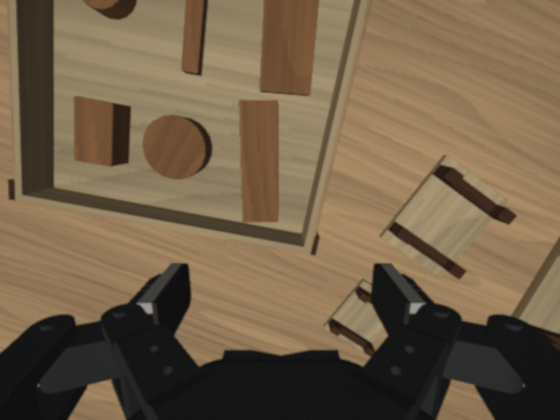

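The bar is at about (259,160) in the wrist view, with its top face corners at (240,100), (279,100), (278,221) and (243,221). The cradle is at (450,215).

Run:
```python
from h import *
d,Rm,e=cam("wrist"); im=d['pixels']; hsv=cv2.cvtColor(im,cv2.COLOR_BGR2HSV)
for c in ((260,160),(260,120),(260,210),(225,160),(295,160),(275,160)): print(c,hsv[c[1],c[0]])
m=((hsv[...,1]>112)&(hsv[...,0]<17)&(hsv[...,2]<140)).astype(np.uint8)
m=cv2.morphologyEx(m,cv2.MORPH_OPEN,np.ones((5,5)))
n,l,st,ct=cv2.connectedComponentsWithStats(m); k=l[160,260]; print(st[k])
p=np.argwhere(l==k)[:,::-1]; P=onplane(p,d,Rm,e,.046)[:,:2]; print(cv2.minAreaRect((P*1000).astype(np.float32)))
P=onplane([(240,100),(279,100),(278,221),(243,221)],d,Rm,e,.046);print(P,P.mean(0))
B=onplane([(480,193),(427,250)],d,Rm,e,.035);print(B,B.mean(0))
```

```text
(260, 160) [ 13 134 116]
(260, 120) [ 14 134 118]
(260, 210) [ 14 135 115]
(225, 160) [ 20  81 152]
(295, 160) [ 20  78 143]
(275, 160) [ 14 136 116]
[ 239  100   38  121 4406]
((490.7785339355469, 81.67192840576172), (126.72483825683594, 38.59629821777344), 21.820270538330078)
[[0.5430718  0.12114626 0.046     ]
 [0.55792034 0.08448996 0.046     ]
 [0.4390321  0.0377412  0.046     ]
 [0.42423429 0.07425518 0.046     ]] [0.49106463 0.07940815 0.046     ]
[[ 0.55276419 -0.16335858  0.035     ]
 [ 0.46943187 -0.1418029   0.035     ]] [ 0.51109803 -0.15258074  0.035     ]
```

Call:
arm_command(
  deltas=[
    [0.35, 1.8, -1.2, 2, 0],
    [0.35, 1.7, -1.2, 3, 0],
    [0.35, 0, 0, 3, 0],
    [0.35, 0, 0, 2, 0],
    [0.35, 0, 0, 0, 0],
  ],
)

```text
time_s: 2.43
tool_pos: [0.4868, 0.0791, 0.1352]
ee_rot: [-179.8, 0.4, 21.8]
wrist_force: [-0.2, 0.4, -1.1]
grip_width: 0.0581
gripper_force: 0.0
```

Call:
arm_command(
  deltas=[
    [0.35, 0, 0, 0, 0],
    [0.35, 0, 0, 0, 0],
  ],
)

```text
time_s: 2.6
tool_pos: [0.4909, 0.0789, 0.1407]
ee_rot: [179.9, -0.1, 21.9]
wrist_force: [0.1, 0.8, 0.2]
grip_width: 0.0576
gripper_force: 0.0
```

Run:
```python
from h import *
d,Rm,e=cam("wrist"); s=ctrl.state(); print(s['tool_pos'],s['ee_rot'],s['grip_width']); im=d['pixels']; hsv=cv2.cvtColor(im,cv2.COLOR_BGR2HSV)
cv2.imwrite('pics/w2.png',im)
m=((hsv[...,1]>112)&(hsv[...,0]<17)&(hsv[...,2]<140)).astype(np.uint8)
m=cv2.morphologyEx(m,cv2.MORPH_OPEN,np.ones((5,5)))
c=proj([.4905,.08,.046],d,Rm,e)[0].astype(int);print(c)
n,l,st,ct=cv2.connectedComponentsWithStats(m); k=l[c[1],c[0]]; print(st[k])
p=np.argwhere(l==k)[:,::-1]; P=onplane(p,d,Rm,e,.046)[:,:2]; print(cv2.minAreaRect((P*1000).astype(np.float32)))
```

```text
[0.49135083 0.07896996 0.14112488] [ 1.79920138e+02 -1.65722312e-01  2.18947498e+01] 0.05746034782584726
[279 221]
[ 252  137   53  159 7805]
((490.1517639160156, 81.18247985839844), (128.94424438476562, 39.30820846557617), 21.81532096862793)
```

View pics/w2.png

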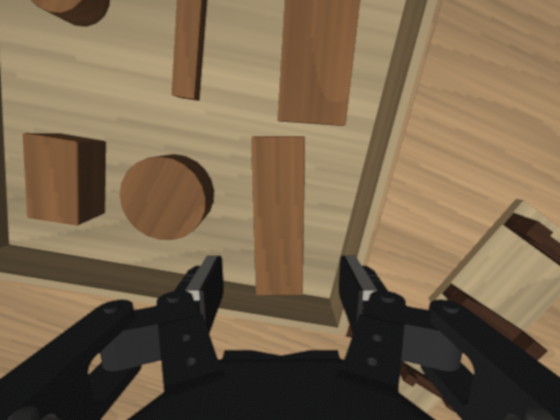

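The bar is centred near (279,215), between the fingers and about 2 mm to the left. Both finger sides are clear: the disc ends at x≈213 and the wall starts at x≈345.

Call:
arm_command(
  deltas=[
    [0.35, 0, -0.2, 2.5, 0],
    [0.35, 0, 0, 3, 0],
    [0.35, 0, 0, 2.5, 0],
    [0.35, 0, 0, 1, 0],
    [0.35, 0, 0, 0, 0],
  ],
)

```text
time_s: 3.07
tool_pos: [0.4886, 0.0812, 0.0485]
ee_rot: [-179.9, 0.1, 21.9]
wrist_force: [-0.5, -0.2, -0.5]
grip_width: 0.0577
gripper_force: 0.0
```

Call:
arm_command(
  deltas=[
    [0.35, 0, 0, 1, 0],
    [0.35, 0, 0, 1, 0],
    [0.35, 0, 0, 0.9, 0],
    [0.35, 0, 0, 0, 0],
    [0.35, 0, 0, 0, 0],
  ],
)

```text
time_s: 3.48
tool_pos: [0.4892, 0.0815, 0.0201]
ee_rot: [-180.0, 0.0, 22.0]
wrist_force: [-0.0, 0.1, -0.4]
grip_width: 0.0578
gripper_force: 0.0
```

Call:
arm_command(
  deltas=[
    [-1, 0, 0, 0, 0],
    [-1, 0, 0, 0, 0],
    [-1, 0, 0, 0, 0],
    [-1, 0, 0, 0, 0],
    [-1, 0, 0, 0, 0],
  ],
  force=50,
)

```text
time_s: 3.9
tool_pos: [0.4899, 0.0815, 0.0209]
ee_rot: [180.0, -0.1, 22.0]
wrist_force: [-0.9, 0.4, 5.4]
grip_width: 0.0392
gripper_force: 51.6
```

Call:
arm_command(
  deltas=[
    [-1, 0, 0, 0, 0],
    [-1, 0, 0, -0.5, 0],
    [-1, 0, 0, -1, 0],
    [-1, 0, 0, -2, 0],
    [-1, 0, 0, -2, 0],
  ],
)

```text
time_s: 4.32
tool_pos: [0.4882, 0.0816, 0.0756]
ee_rot: [-179.9, 0.1, 22.0]
wrist_force: [0.8, 0.2, -2.4]
grip_width: 0.0396
gripper_force: 50.9
```

Call:
arm_command(
  deltas=[
    [-1, 0, 0, -3, 0],
    [-1, 0, 0, -3, 0],
    [-1, 0, 0, -2, 0],
    [-1, -1, 1.2, -1, 0],
    [-1, -2.4, 3, 0, 0],
  ],
)

```text
time_s: 4.73
tool_pos: [0.4759, 0.0318, 0.1689]
ee_rot: [179.9, -0.4, 22.2]
wrist_force: [1.0, -1.1, -2.3]
grip_width: 0.0393
gripper_force: 51.0
```

Call:
arm_command(
  deltas=[
    [-1, -2.4, 3, 0, 0],
    [-1, -2.4, 3, 0, 0],
    [-1, -2.4, 3, 0, 0],
    [-1, -2.4, 3, 0, 0],
    [-1, -1.2, 1.6, 0, 0.7],
  ],
)

```text
time_s: 5.15
tool_pos: [0.4229, -0.1398, 0.1659]
ee_rot: [179.9, 0.0, 18.4]
wrist_force: [0.9, 0.2, -1.9]
grip_width: 0.0393
gripper_force: 51.0
```

Call:
arm_command(
  deltas=[
    [-1, 0, 0, 0, 1],
    [-1, 0, 0, 0, 1],
    [-1, 0, 0, 0, 1],
    [-1, 0, 0, 0, 1],
    [-1, 0, 0, 0, 1],
  ],
)

```text
time_s: 5.57
tool_pos: [0.4238, -0.1366, 0.1657]
ee_rot: [-180.0, 0.0, -6.8]
wrist_force: [0.8, 1.2, -2.1]
grip_width: 0.0392
gripper_force: 51.0
```

Call:
arm_command(
  deltas=[
    [-1, 0, 0, 0, 1],
    [-1, 0, 0, 0, 0],
    [-1, 0, 0, 0, 0],
    [-1, 0, 0, 0, 0],
  ],
)

```text
time_s: 5.9
tool_pos: [0.4242, -0.1366, 0.1655]
ee_rot: [-180.0, 0.0, -11.4]
wrist_force: [0.0, -0.4, -1.6]
grip_width: 0.04
gripper_force: 51.0
```

Run:
```python
from h import *
d,Rm,e=cam("wrist"); s=ctrl.state(); print(s['tool_pos'],s['ee_rot'],s['grip_width'])
cv2.imwrite('pics/w3.png',d['pixels']); np.savez('w3.npz',K=d['K'],Rm=Rm,e=e)
print(proj([[.51,-.157,.03]],d,Rm,e))
```

```text
[ 0.42422938 -0.13661754  0.16546594] [-1.79998605e+02  1.39815753e-03 -1.13921446e+01] 0.03904670610209988
[[285.04948153 106.86232059]]
```

View pics/w3.png

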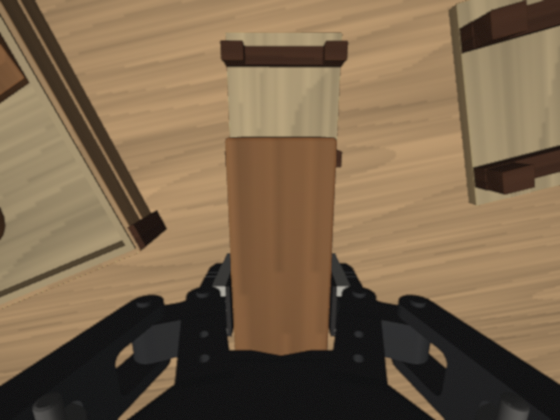

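The held bar points straight at the middle cradle, with its front end at row 137. The cradle's far block spans columns 221–348 at rows 41–65, its base far edge is at row 33, and its centre line is at about column 284.

Run:
```python
from h import *
f=np.load('w3.npz'); d={'K':f['K']}; Rm,e=f['Rm'],f['e']
t=np.array([.42423,-.13662]); y=np.radians(-11.39); u=np.array([np.cos(y),np.sin(y)]); v=np.array([np.sin(y),-np.cos(y)])
def tl(px,z):
    for p in onplane(px,d,Rm,e,z): q=p[:2]-t; print(px,z,(q@u).round(4),(q@v).round(4))
tl([(226,137),(336,137)],.1906)       # bar front
tl([(224,33),(342,33)],.010)           # base far edge
tl([(221,41),(348,41),(222,65),(347,65)],.038)  # far block
q=np.array([.510,-.157])-t; print('top',q@u,q@v)
```

```text
[(226, 137), (336, 137)] 0.1906 0.0652 -0.0197
[(226, 137), (336, 137)] 0.1906 0.0652 0.0187
[(224, 33), (342, 33)] 0.01 0.149 -0.0489
[(224, 33), (342, 33)] 0.01 0.1491 0.0515
[(221, 41), (348, 41), (222, 65), (347, 65)] 0.038 0.1355 -0.0469
[(221, 41), (348, 41), (222, 65), (347, 65)] 0.038 0.1356 0.0514
[(221, 41), (348, 41), (222, 65), (347, 65)] 0.038 0.1186 -0.0469
[(221, 41), (348, 41), (222, 65), (347, 65)] 0.038 0.1186 0.0516
top 0.08810558596525618 0.0030402338263453136
```

Call:
arm_command(
  deltas=[
    [-1, 2.4, 0.1, 0, 0],
    [-1, 3, 0.1, 0, 0],
    [-1, 2.2, 0, 1, 0],
    [-1, 1, 0, 2, 0],
    [-1, 0, 0, 2, 0],
  ],
)

```text
time_s: 6.37
tool_pos: [0.5115, -0.1571, 0.1155]
ee_rot: [179.9, -0.3, -11.4]
wrist_force: [-0.0, -0.0, -2.2]
grip_width: 0.0394
gripper_force: 51.1
```

Call:
arm_command(
  deltas=[
    [-1, 0, 0, 2, 0],
    [-1, 0, 0, 1, 0],
    [-1, 0, 0, 0.5, 0],
    [-1, 0, 0, 0, 0],
    [-1, 0, 0, 0, 0],
  ],
)

```text
time_s: 6.78
tool_pos: [0.5086, -0.1561, 0.081]
ee_rot: [180.0, -0.0, -11.5]
wrist_force: [-0.0, 0.3, -1.1]
grip_width: 0.0391
gripper_force: 51.1
```

Run:
```python
from h import *
s=ctrl.state(); print(s['tool_pos'],s['ee_rot'])
t=np.array([.42423,-.13662]); y=np.radians(-11.39); u=np.array([np.cos(y),np.sin(y)]); v=np.array([np.sin(y),-np.cos(y)])
q=s['tool_pos'][:2]-t; print(q@u,q@v)
d,Rm,e=cam("wrist"); a=d['pixels']; cv2.imwrite('pics/w4.png',a)
```

```text
[ 0.50858247 -0.15609293  0.08096614] [ 1.79986530e+02 -4.57065839e-02 -1.14942801e+01]
0.08653684222968842 0.0024309727741395485
```

View pics/w4.png

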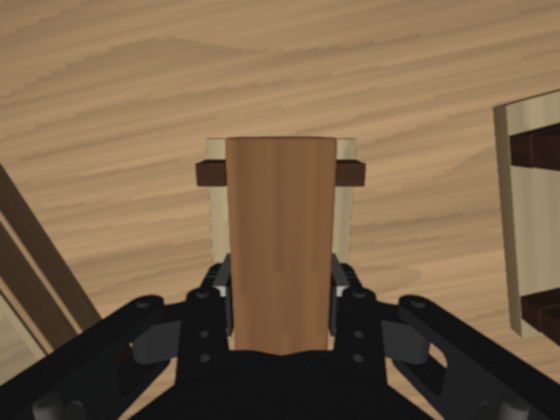

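The bar (columns 226–336) is centred over the cradle's far block (197–364) and lines up with it, so I can lower it.

Call:
arm_command(
  deltas=[
    [-1, 0, 0, 1, 0],
    [-1, 0, 0, 1, 0],
    [-1, 0, 0, 1, 0],
    [-1, 0, 0, 0.6, 0],
    [-1, 0, 0, 0.2, 0],
  ],
)

```text
time_s: 7.25
tool_pos: [0.5071, -0.1553, 0.0406]
ee_rot: [-179.9, 0.2, -11.5]
wrist_force: [0.1, 0.5, -2.1]
grip_width: 0.0396
gripper_force: 51.1
```

Call:
arm_command(
  deltas=[
    [-1, 0, 0, 0.2, 0],
    [-1, 0, 0, 0.2, 0],
    [-1, 0, 0, 0.1, 0],
    [-1, 0, 0, 0, 0],
    [-1, 0, 0, 0, 0],
  ],
)

```text
time_s: 7.67
tool_pos: [0.5084, -0.1559, 0.0375]
ee_rot: [180.0, -0.0, -11.5]
wrist_force: [0.3, -0.9, -2.2]
grip_width: 0.0396
gripper_force: 51.1
```

Call:
arm_command(
  deltas=[
    [-1, 0, 0, 0.1, 0],
    [-1, 0, 0, 0, 0],
    [-1, 0, 0, 0, 0],
  ],
)

```text
time_s: 7.92
tool_pos: [0.5086, -0.156, 0.0369]
ee_rot: [180.0, -0.1, -11.5]
wrist_force: [-1.2, -0.4, 3.0]
grip_width: 0.0397
gripper_force: 51.4
```

Call:
arm_command(
  deltas=[
    [-1, 0, 0, 0.1, 0],
    [-1, 0, 0, 0, 0],
    [-1, 0, 0, 0, 0],
  ],
)

```text
time_s: 8.17
tool_pos: [0.5086, -0.156, 0.0369]
ee_rot: [180.0, -0.1, -11.5]
wrist_force: [-3.9, 1.0, 12.5]
grip_width: 0.0394
gripper_force: 52.7
```

The bar is seated: contact came at the predicted height, with the force rising. Releasing now.

Call:
arm_command(
  deltas=[
    [0.1, 0, 0, 0, 0],
    [0.4, 0, 0, 0, 0],
    [0.4, 0, 0, 0, 0],
    [0.4, 0, 0, 0, 0],
    [0.4, 0, 0, 0, 0],
  ],
)

```text
time_s: 8.58
tool_pos: [0.5082, -0.1559, 0.0351]
ee_rot: [-180.0, 0.0, -11.5]
wrist_force: [-0.3, -0.3, -0.1]
grip_width: 0.0601
gripper_force: 0.0
```

Call:
arm_command(
  deltas=[
    [0.4, 0, 0, -0.5, 0],
    [0.4, 0, 0, -1.5, 0],
    [0.4, 0, 0, -3, 0],
    [0.4, 0, 0, -3, 0],
    [0.4, 0, 0, -3, 0],
  ],
)

```text
time_s: 9.0
tool_pos: [0.5078, -0.1556, 0.1465]
ee_rot: [-180.0, 0.1, -11.5]
wrist_force: [1.0, -0.7, 0.6]
grip_width: 0.0597
gripper_force: 0.0
```

Call:
arm_command(
  deltas=[
    [0.4, -2, 0, -2, 0],
    [0.4, -4, 0, 0, 0],
    [0.4, -3, 0, 0, 0],
    [0.4, 0, 0, 0, 0],
    [0.4, 0, 0, 0, 0],
  ],
)

```text
time_s: 9.42
tool_pos: [0.419, -0.1375, 0.1659]
ee_rot: [180.0, -0.0, -11.5]
wrist_force: [0.9, -1.0, -0.1]
grip_width: 0.0594
gripper_force: 0.0
```

Run:
```python
from h import *
d,Rm,e=cam("wrist"); s=ctrl.state(); print(s['tool_pos'],s['wrist_force'])
a=d['pixels']; d2,_,_=cam("scene"); b=cv2.resize(d2['pixels'][180:290,170:310],(560,440))[:420]
cv2.imwrite('pics/w5.png',cv2.resize(np.hstack([a,b]),(800,300)))
```

```text
[ 0.42030153 -0.13814505  0.16598337] [ 0.19012717 -0.52602142  0.12172291]
```

View pics/w5.png

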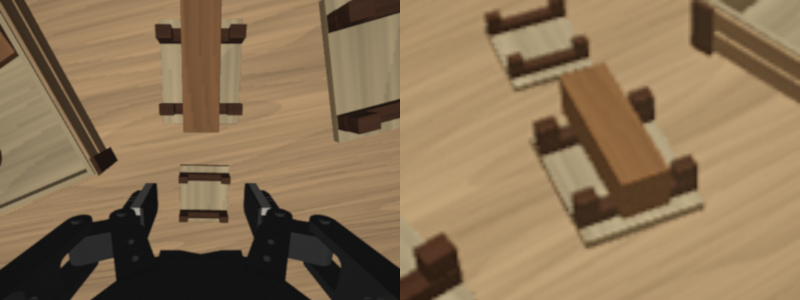

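The bar lies in both notches of the middle cradle, with its near end at about (281,185) in full-resolution pixels. I'll check the overhang numerically.

Run:
```python
from h import *
d,Rm,e=cam("wrist"); s=ctrl.state()
y=np.radians(-11.49); u=np.array([np.cos(y),np.sin(y)]); f=lambda p,z:(onplane(p,d,Rm,e,z)[0,:2]-s['tool_pos'][:2])@u
g=d['pixels'].astype(int).sum(2)
for c in (245,282,325): print(c,[int(r) for r in np.argsort(-abs(np.diff(g[:220,c-2:c+3].mean(1))))[:8]])
print('bar near',f((281,184.5),.062),'base near',f((245,172),.010),'base far',f((245,24),.010))
```

```text
245 [63, 146, 162, 161, 42, 145, 64, 41]
282 [188, 1, 189, 0, 187, 2, 190, 195]
325 [63, 36, 146, 37, 163, 64, 145, 62]
bar near 0.027509154064161514 base near 0.03118097716162048 base far 0.1561517662079707
```

```bash
python3 -c "
from cell import ctrl
print(ctrl.finish_job())"
```

```text
the job is handed in; nothing more can be done
None
```

The blank lies flat in both notches of the middle-sized cradle, centred along its length to within about 2 mm; I let go only after it was seated, and the job is handed in.

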